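# Empty the bottom tray: clip to the bowl, tongs out through the gap

### The job

Empty the bottom tray of the tiered stand: first drop the snapped orange clip into the white bowl, then take the green tongs by their exposed handle, tilt them and draw them out from under the middle tray without forcing them against the trays. Finish still holding the tongs in the gripper, the whole of them past the open end of the bottom tray and at least 10 cm above the table. Leave the bowl, the glass pitcher and the bamboo lid where they stand.

Things in the scene. Friction and masses are not known exactly. Their poses are not given: they have to be found in the camera images.
- rack: White plastic three-tier tray stand, fixed, yaw varies. Origin: middle of the bottom tray's underside, on the table; y runs along the tray, +y to its open (uncovered) end; z up. Bottom tray: outside 178 (x) by 258 (y) by 54 mm high, walls and floor 4 mm thick. Opening from above: y 0 to 125, x -85 to 85. Posts 8 mm thick at x -93 and 93, y -135 and -66.
- rack_edge (a point): Middle of the middle tray's lower front edge (stand's y 0, z 66 mm); axes as the stand's. The middle tray covers y -150 to 0, from z 66 to its rim at z 101 (lemons in it up to 123). The top tray covers y -150 to -55, z 150 to 180; nothing is above z 185.
- rack_end (a point): Middle of the rim of the bottom tray's end wall at its open end (stand's y 127, z 54 mm). The slit between this rim and the middle tray's underside is 12 mm high, too low for level tongs.
- tongs: Green plastic serving tongs, locked shut and rigid, lying on the bottom tray's floor with the head under the middle tray and the handle in the open part. 200 mm long along its own y, 18 mm high (z); handle 26 mm wide (x) with flat parallel sides from y -60 to +87, head 32 mm wide. 42 to 84 g. Origin: middle of the underside; +y points to the rounded handle end, z up.
- tongs_handle (a point): The handle end of the tongs (y +100 mm, mid height).
- tongs_head (a point): The head end of the tongs (y -100 mm, mid height), under the middle tray at the start.
- clip: Snapped orange bag clip, rigid, 50 mm long (y), 16 mm wide (x), 14 mm high, 15 g, lying on the bottom tray's floor in its open part beside the tongs. Origin: middle of the underside.
- bowl: White ceramic bowl, loose, 150 mm across the rim, 60 mm high, 420 g. Origin: middle of the underside, on the table.
- pitcher: Small glass pitcher, loose, 76 mm across, 120 mm high, with a side handle; a bystander. Origin: middle of the underside.
- lid: Round bamboo lid lying flat, loose, 136 mm across, 12 mm thick with a knob up to 30 mm; a bystander. Origin: middle of the underside.
Mind the look-alikes: they are no part of the job. Of the things that look like the clip, the smallest one is meant.

How it is judged:
By the outcome, as a careful person would: the job done as asked, in the order asked, and still so for the second after the job is handed in, while the arm keeps its last pose, push and grip.
It also fails if it takes over 58 s, if anything falls off the work surface, if the arm or the gripper's body presses on something with over 40 N, if the wrist force passes 120 N, or if a joint passes its speed limit or range.

### The arm

A 6-joint arm with a two-finger parallel gripper is mounted at the origin on the work surface. World frame = base frame: x ahead of the robot, y to its left, z up, the work surface at z = 0. Lengths are in m, angles in rad, forces in N, time in s.
With the tool pointing down it reaches from about 0.325 to 0.85 m from the base axis. Payload 15.5 kg.
Tool frame: the origin (TCP) lies midway between the tips of the shut fingers; the grasp point (between the pads) lies 19 mm behind it; z points along the fingers, y is the direction in which the jaws open and shut (so a half turn about z gives the same grasp; the last joint's range is limited). The gripper opens to 91 mm and grips with 3 to 60 N. Pads are 32 mm wide; open, the fingers measure 118 mm over their backs; the gripper's body (76 mm by 178 mm) begins 60 mm behind the grasp point.
Start: joints at [-1.367, 0.494, 1.345, -0, 1.302, -0.096], TCP at [0.184, -0.597, 0.214] pointing down, gripper open.
Joint ranges: [-2.91, 2.91], [-0.82, 2.16], [0.22, 2.67], [-1.22, 4.37], [0.12, 2.79], [-3.08, 3.08]. Speed limits (rad/s): [1.89, 1.89, 2.57, 3.01, 3.01, 3.01].

### API

Orientations are given as a unit quaternion [w, x, y, z].
In Python, from cell import bot gives the robot as it stands. The module is installed in compiled form; this text tells all that it offers.
- The arm moves only by the shell command python3 -m pendant 'ROWS' [FORCE]. ROWS is JSON, a list of rows, each an object of numbers: "tx", "ty", "tz": the shift along the tool's x, y, z in units of 40 mm (1.0 is 40 mm); "turn": the turn about the tool's z in degrees; "gripper": the opening, from 0 (shut) to 1 (fully open). In form: [{"tx": .., "ty": .., "tz": .., "turn": .., "gripper": ..}, ...]. A call has 1 to 8 rows; each row is the pose to reach, as a shift and turn from the pose commanded when the call began, along the tool's axes at that moment; what a row does not reach only later rows make up. A row lasts 1/10 s, in which the tool goes at most 50 mm and 8.59 degrees, less where a joint would pass 70% of its speed; a pose out of reach is approached as far as the arm can. A call with a gripper value outside its range is refused whole. The fingers move at their own pace and stop on an object; FORCE is the grip in N (left out, the last holds). Time passes only in rows, so rows that repeat a pose let the fingers close. It gives the time, the measured TCP pose, the force and the opening at its end, in the units of the state.
- bot.get_state(): the state, without advancing time (a new reading comes with each control period).
- bot.snapshot(name): name is "side" or "top"; returns the picture (400x640x3 uint8, red, green, blue); there is no depth.
- bot.camera_info(name): a dict with "camera_matrix" (3x3 intrinsics, pixels), "world_to_cam" (4x4, takes a point from world to camera coordinates). Camera axes: x right, y down, z forward; pixel columns grow to the right and rows downward; lengths in m; the calibration is good to about 2 mm. A picture is of the moment at which its call begins. camera_info takes no time and is no camera call.
- bot.close_job(): hands the job in, once; it reports no verdict.
The state is a dict: "time_s": time; "joints": joint angles; "qd": joint speeds; "tau": joint torques, N m; "tcp_pos": TCP position; "tool_rot": TCP orientation; "ft_force": force on the tool from outside, world axes, zero at the start; "wrist_torque": the same for the moment, N m; "opening": finger opening in m.
Only numpy, scipy, OpenCV 4.12 (cv2) and the standard library are available. Lean on these libraries where they do the work, as an engineer would, in place of code of your own. Each camera call takes 0.05 s, during which the arm holds its last target. There are 200 camera calls.

## Working session

There is one attempt and no reset: what is moved stays moved. The work goes in short steps, Python scripts to look and compute and a shell command to move; the robot and the scene stay as the last step left them, time stands still between calls to the robot, and variables do not carry over. Pictures are saved under pics/ and viewed, about 8 in all and at most 12, crops included, and the job is handed in when it is done.

```bash
mkdir -p pics
python3 - <<'E'
from cell import bot
import cv2
for n in ("top","side"):
    im=bot.snapshot(n); cv2.imwrite(f"pics/{n}0.png",im[:,:,::-1])
    c=bot.camera_info(n); print(n,c)
s=bot.get_state(); print(s)
E
```

```text
top {'camera_matrix': array([[432.63030289,   0.        , 319.31142273],
       [  0.        , 432.63030289, 198.79126072],
       [  0.        ,   0.        ,   1.        ]]), 'world_to_cam': array([[ 0.0059262 , -0.99922047,  0.03902999, -0.01637327],
       [-0.98996044, -0.01137436, -0.1408863 ,  0.50986807],
       [ 0.14122041, -0.03780323, -0.98925614,  0.90650208],
       [ 0.        ,  0.        ,  0.        ,  1.        ]])}
side {'camera_matrix': array([[400.87556454,   0.        , 319.06003152],
       [  0.        , 400.87556454, 194.82122207],
       [  0.        ,   0.        ,   1.        ]]), 'world_to_cam': array([[ 0.93003404,  0.36719273, -0.01435938, -0.44701436],
       [ 0.27979458, -0.73292016, -0.62011533, -0.09221926],
       [-0.23822612,  0.57271069, -0.78437923,  1.11239774],
       [ 0.        ,  0.        ,  0.        ,  1.        ]])}
{'time_s': 0.1, 'joints': array([-1.36749754e+00,  4.94135440e-01,  1.34608279e+00, -1.43504711e-05,
        1.30248772e+00, -9.55120921e-02]), 'qd': array([ 0.00042463, -0.0017253 , -0.00249269, -0.00040344,  0.00042566,
       -0.00173541]), 'tau': array([ 1.34420778e-03, -8.80240345e+01, -3.82542694e+01,  7.09308777e-02,
        4.83703183e-02, -5.37114238e-05]), 'tcp_pos': array([ 0.18391061, -0.59696511,  0.21338432]), 'tool_rot': array([-5.55471663e-04,  9.88859316e-01,  1.48852083e-01, -3.68927523e-05]), 'ft_force': array([-0.2940575 , -0.80785116, -0.0556787 ]), 'wrist_torque': array([-0.00264274,  0.0208162 ,  0.04614472]), 'opening': 0.09129390807389488}
```

View pics/top0.png

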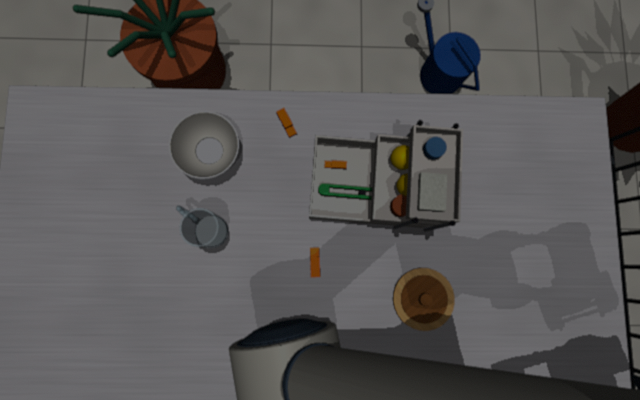

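View pics/side0.png

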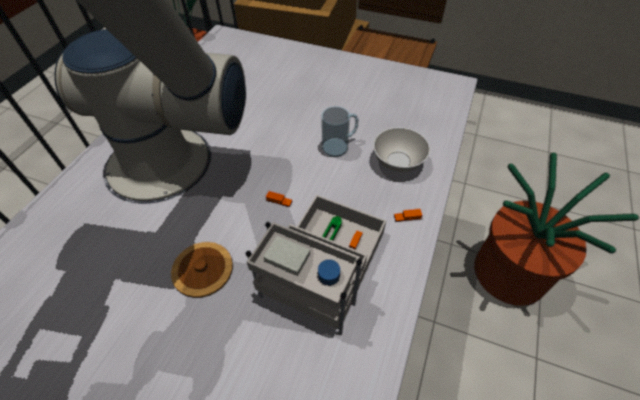

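The top view shows three orange clips, at (287,122), (335,165) and (315,262). The one at (335,165) is inside the tray beside the green tongs at (345,191) and looks smallest. The bowl is at (205,146), the pitcher at (205,230) and the lid at (424,299). I'll measure these and check the clip in an enlarged crop.

```bash
cat > h.py <<'E'
from cell import bot
import cv2, numpy as np
U=40.
def ray(n,px,z):
    c=bot.camera_info(n);T=c["world_to_cam"];R=T[:3,:3];o=-R.T@T[:3,3]
    d=R.T@np.linalg.inv(c["camera_matrix"])@np.array([px[0],px[1],1.])
    return o+d*(z-o[2])/d[2]
def proj(n,p):
    c=bot.camera_info(n);T=c["world_to_cam"];q=c["camera_matrix"]@(T[:3,:3]@np.asarray(p)+T[:3,3]);return q[:2]/q[2]
def blobs(im,lo,hi,amin=25):
    h=cv2.cvtColor(im,cv2.COLOR_RGB2HSV);m=cv2.inRange(h,np.array(lo),np.array(hi))
    cs,_=cv2.findContours(m,cv2.RETR_EXTERNAL,cv2.CHAIN_APPROX_NONE)
    return [(cv2.contourArea(c),cv2.minAreaRect(c),c[:,0]) for c in cs if cv2.contourArea(c)>amin]
OR=((5,170,90),(18,255,255)); GR=((50,120,50),(85,255,255))
def to_tool(dp):
    "world shift -> tx,ty,tz units"
    from scipy.spatial.transform import Rotation as Ro
    q=bot.get_state()["tool_rot"];R=Ro.from_quat(np.r_[q[1:],q[0]]).as_matrix()
    return (R.T@np.asarray(dp))*1000/U, R
E
cat > a.py <<'E'
from h import *
im=cv2.imread("pics/top0.png")[:,:,::-1].copy(); sd=cv2.imread("pics/side0.png")[:,:,::-1].copy()
for n,i in(("top",im),("side",sd)):
  for nm,c,z in(("or",OR,.014),("gr",GR,.022)):
    for a,r,p in blobs(i,*c):
        if nm=="gr" and r[0][1]<130 and n=="top":continue
        zz=z+(.004 if 250<0 else 0)
        P=np.array([ray(n,q,.018 if nm=="or" else .022)[:2] for q in p],np.float32)*1000
        R=cv2.minAreaRect(P);print(n,nm,a,np.round(r[0]),"world",np.round(R[0],1),np.round(R[1],1),round(R[2],1))
crop=cv2.resize(im[100:250,260:480],None,fx=3.6,fy=3.6,interpolation=cv2.INTER_CUBIC)
crop=np.clip(crop*1.3,0,255).astype(np.uint8)
cv2.imwrite("pics/crop0.png",crop[:,:,::-1])
E
python3 a.py
```

```text
top or 202.0 [315. 262.] world [373.7  -4.1] [60.3 17.4] 0.5
top or 91.5 [335. 164.] world [593.  -47.6] [45.5 13.3] 87.8
top or 49.5 [290. 131.] world [667.6  53.9] [18.8 16.3] 26.7
top or 119.0 [284. 118.] world [698.4  69.3] [39.8 18.5] 28.4
top gr 176.0 [344. 191.] world [530.5 -66.9] [111.5  24.9] 85.5
side or 314.5 [197. 262.] world [ 280.6 -237.8] [102.5  62. ] 69.1
side or 584.5 [568. 254.] world [1050.4   75. ] [73.  70.5] 36.9
side or 557.0 [539. 266.] world [982.2  31.8] [64.6 79.9] 36.8
side or 461.0 [511. 245.] world [926.4  58.5] [77.3 60.1] 72.7
side or 107.0 [572. 240.] world [1053.6  121.4] [20.  52.9] 90.0
side or 90.0 [355. 239.] world [592.8 -53.9] [45.5 14.6] 86.0
side or 30.0 [563. 221.] world [1032.8  167.2] [36.2 10.4] 43.5
side or 403.5 [507. 231.] world [913.1  93.7] [60.  77.3] 69.2
side or 164.5 [408. 214.] world [687.9  58.1] [67.  24.9] 35.0
side or 47.5 [552. 215.] world [1009.3  178.8] [41.9 14.8] 81.2
side or 201.0 [517. 215.] world [932.2 147.9] [30.8 73.3] 67.0
side or 31.5 [540. 209.] world [981.6 186.3] [11.5 37.2] 3.0
side or 139.0 [279. 198.] world [375.7  -7.8] [25.1 68.7] 81.9
side or 82.5 [428.  54.] world [589.5 750.1] [136.3  19.3] 89.4
side or 1113.5 [392.  48.] world [458.5 745.2] [136.4 230.4] 89.9
side or 96.5 [353.  40.] world [317.7 745.2] [134.   29.7] 88.5
side or 42.0 [199.  35.] world [-240.8  582. ] [50.5 57.4] 1.6
side gr 53.5 [596. 241.] world [1101.6  135.1] [ 9.6 80. ] 73.1
side gr 86.5 [550. 230.] world [1006.   130.7] [84.3 18.6] 86.5
side gr 128.5 [333. 227.] world [534.1 -42.6] [66.9 25.1] 85.1
side gr 108.5 [612. 217.] world [1140.3  219.5] [117.4   9.9] 22.9
side gr 53.5 [519. 207.] world [933.  172.9] [13.3 67. ] 82.4
side gr 147.0 [591. 187.] world [1096.6  302. ] [142.7  11.3] 57.4
side gr 74.0 [521. 179.] world [931.3 266.8] [ 10.  101.8] 36.8
side gr 144.5 [549. 191.] world [999.7 257.5] [264.8  18.3] 86.0
```

View pics/crop0.png

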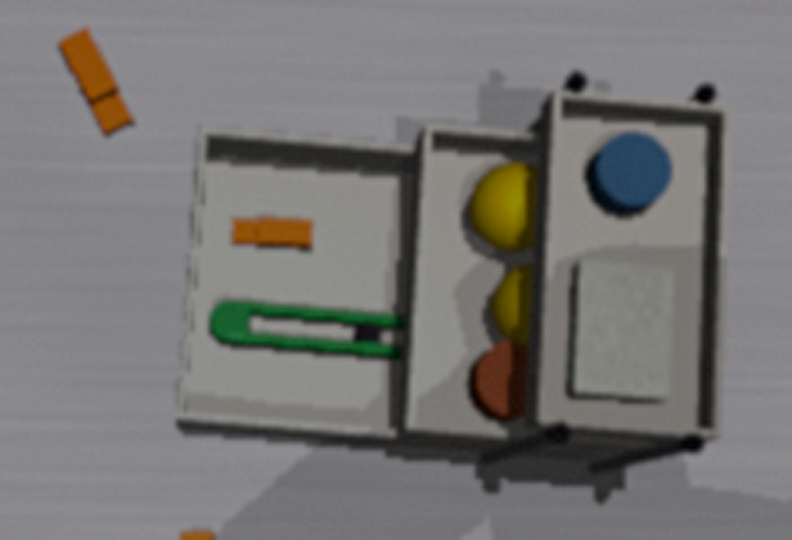

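The crop confirms it. The clip in the tray, at (335,165), measures about 48x15 mm, while the other two are 60 mm or longer, so it is the one meant. The tongs handle ends near (319,189). Tray rim corners are near (316,136) and (310,218).

```bash
cat > b.py <<'E'
from h import *
f=lambda x,y:(260+x/3.6-.36,100+y/3.6-.36)
A=ray("top",f(202,130),.054);B=ray("top",f(180,425),.054)
print("rim corners",A,B,np.linalg.norm(A-B))
ax=(A-B)[:2]/np.linalg.norm((A-B)[:2]); ay=np.array([-ax[1],ax[0]])
if ay[1]<0: ay=-ay
print("x-axis dir deg",np.degrees(np.arctan2(ax[1],ax[0])),"ay",ay)
# middle tray front rim corners (z .101,y 0)
C=ray("top",f(424,125),.101);D=ray("top",f(405,440),.101);print("mid",C,D,np.linalg.norm(C-D),np.degrees(np.arctan2(*(C-D)[1::-1])))
end=(A+B)[:2]/2; org=end-ay*.129
print("rack_end",end,"origin",org, "mid-tray front in rack", [(( (P[:2]-org)@ay)) for P in (C,D)])
im=cv2.imread("pics/top0.png")[:,:,::-1].copy()
a,r,p=[b for b in blobs(im,*GR) if b[1][0][1]>130][0]
P=np.array([ray("top",q,.022)[:2] for q in p])
L=np.array([[(q-org)@np.array([ay[1],-ay[0]]),(q-org)@ay] for q in P])*1000
for lo in range(0,125,15):
    s=L[(L[:,1]>=lo)&(L[:,1]<lo+15)]
    if len(s):print(lo,"x",s[:,0].min().round(1),s[:,0].max().round(1),"ymax",s[:,1].max().round(1))
c=(np.array([.593,-.0495])-org);print("clip rack", c@np.array([ay[1],-ay[0]]),c@ay)
# bowl rim
h=cv2.cvtColor(im,cv2.COLOR_RGB2GRAY)
for px in((171,147),(239,147),(205,112),(205,182)): print("bowl",px,ray("top",px,.06))
s=bot.get_state()
print(s["tcp_pos"],to_tool([0,0,0])[1].round(3))
E
python3 b.py
```

```text
rim corners [ 0.64640203 -0.00266457  0.054     ] [0.4667014  0.00904348 0.054     ] 0.18008163063992808
x-axis dir deg -3.727727272074535 ay [0.06501522 0.99788427]
mid [ 0.63778294 -0.12984138  0.101     ] [ 0.45485876 -0.11670167  0.101     ] 0.1833955024391814 -4.108581224709855
rack_end [0.55655172 0.00318946] origin [ 0.54816475 -0.12553761] mid-tray front in rack [np.float64(0.001531887490042306), np.float64(0.00275093692498788)]
0 x -31.9 -10.6 ymax 15.0
15 x -32.8 -9.8 ymax 29.7
30 x -34.0 -9.4 ymax 44.2
45 x -32.4 -9.6 ymax 59.9
60 x -33.6 -8.9 ymax 74.3
75 x -33.3 -9.6 ymax 89.9
90 x -33.4 -8.6 ymax 104.6
105 x -30.3 -9.8 ymax 113.0
clip rack 0.039796783856679514 0.07879171324926701
bowl (171, 147) [0.61452139 0.3060462  0.06      ]
bowl (239, 147) [0.61687439 0.16204532 0.06      ]
bowl (205, 112) [0.69346751 0.23760273 0.06      ]
bowl (205, 182) [0.53970433 0.23101467 0.06      ]
[ 0.18391061 -0.59696511  0.21338432] [[ 0.956  0.294 -0.   ]
 [ 0.294 -0.956  0.001]
 [ 0.    -0.001 -1.   ]]
```

```bash
python3 -m pendant '[{"tz":-1.75,"gripper":0.44},{"tz":-1.75,"tx":13.8,"ty":-10.08,"turn":-69,"gripper":0.44},{"tz":-1.75,"tx":13.8,"ty":-10.08,"turn":-69,"gripper":0.44},{"tz":-1.75,"tx":13.8,"ty":-10.08,"turn":-69,"gripper":0.44},{"tz":-1.75,"tx":13.8,"ty":-10.08,"turn":-69,"gripper":0.44},{"tz":-1.75,"tx":13.8,"ty":-10.08,"turn":-69,"gripper":0.44},{"tz":-1.75,"tx":13.8,"ty":-10.08,"turn":-69,"gripper":0.44},{"tz":-1.75,"tx":13.8,"ty":-10.08,"turn":-69,"gripper":0.44}]'
cat > c.py <<'E'
from h import *
import sys
g=np.array([float(v) for v in sys.argv[1:4]]);hd=float(sys.argv[4]) if len(sys.argv)>4 else -3.9
s=bot.get_state();u,R=to_tool(g-s["tcp_pos"])
yd=np.degrees(np.arctan2(R[1,1],R[0,1]))
print("tcp",s["tcp_pos"].round(4),"tx ty tz",u.round(3),"turn",round((yd-hd+90)%180-90,2),"f",s["ft_force"].round(2),"open",round(s["opening"],4),"j6",s["joints"][5].round(2),"t",round(s["time_s"],2))
E
python3 c.py .593 -.0495 .25
```

```text
tcp [ 0.1839 -0.597   0.2134] tx ty tz [ 13.803 -10.07   -0.903] turn -68.98 f [-0.29 -0.81 -0.06] open 0.0913 j6 -0.1 t 0.1validation failed for argument at $[0]...
```

```bash
python3 -m pendant '[{"tx":0,"ty":0,"tz":-1.2,"turn":0,"gripper":0.44},{"tx":1,"ty":-0.7,"tz":-1.75,"turn":-8,"gripper":0.44},{"tx":13.8,"ty":-10.08,"tz":-1.75,"turn":-69,"gripper":0.44},{"tx":13.8,"ty":-10.08,"tz":-1.75,"turn":-69,"gripper":0.44},{"tx":13.8,"ty":-10.08,"tz":-1.75,"turn":-69,"gripper":0.44},{"tx":13.8,"ty":-10.08,"tz":-1.75,"turn":-69,"gripper":0.44},{"tx":13.8,"ty":-10.08,"tz":-1.75,"turn":-69,"gripper":0.44},{"tx":13.8,"ty":-10.08,"tz":-1.75,"turn":-69,"gripper":0.44}]'
python3 c.py .593 -.0495 .28
```

```text
time_s: 0.9
tcp_pos: [0.3918, -0.3188, 0.2831]
tool_rot: [-0.0, 0.782, 0.623, 0.0]
ft_force: [0.5, -0.3, 0.4]
opening: 0.0397
tcp [ 0.3918 -0.3188  0.2831] tx ty tz [7.689 3.391 0.077] turn -9.07 f [ 0.46 -0.29  0.44] open 0.0397 j6 -0.57 t 0.9
```

```bash
python3 -m pendant '[{"tx":7.6,"ty":3.35,"tz":0,"turn":-8,"gripper":0.44},{"tx":7.6,"ty":3.35,"tz":0,"turn":-8,"gripper":0.44},{"tx":7.6,"ty":3.35,"tz":0,"turn":-8,"gripper":0.44},{"tx":7.6,"ty":3.35,"tz":0,"turn":-8,"gripper":0.44},{"tx":7.6,"ty":3.35,"tz":0,"turn":-8,"gripper":0.44},{"tx":7.6,"ty":3.35,"tz":0,"turn":-8,"gripper":0.44},{"tx":7.6,"ty":3.35,"tz":0,"turn":-8,"gripper":0.44},{"tx":7.6,"ty":3.35,"tz":0,"turn":-8,"gripper":0.44}]'
python3 c.py .593 -.0495 .08
```

```text
time_s: 1.7
tcp_pos: [0.5931, -0.0523, 0.2824]
tool_rot: [-0.0, 0.738, 0.675, 0.0]
ft_force: [-0.4, -0.9, -0.7]
opening: 0.0402
tcp [ 0.5931 -0.0523  0.2824] tx ty tz [ 0.065 -0.008  5.061] turn -1.2 f [-0.36 -0.91 -0.74] open 0.0402 j6 -0.1 t 1.7
```

```bash
python3 -m pendant '[{"tx":0.06,"ty":0,"tz":5,"turn":-1.2,"gripper":0.44},{"tx":0.06,"ty":0,"tz":5,"turn":-1.2,"gripper":0.44},{"tx":0.06,"ty":0,"tz":5,"turn":-1.2,"gripper":0.44},{"tx":0.06,"ty":0,"tz":5,"turn":-1.2,"gripper":0.44},{"tx":0.06,"ty":0,"tz":5,"turn":-1.2,"gripper":0.44},{"tx":0.06,"ty":0,"tz":5,"turn":-1.2,"gripper":0.44},{"tx":0.06,"ty":0,"tz":5,"turn":-1.2,"gripper":0.44}]'
python3 c.py .593 -.0495 .008
python3 - <<'E'
from h import *
a=bot.snapshot("side")[150:300,240:440]; b=bot.snapshot("top")[100:250,260:460]
cv2.imwrite("pics/p1.png",np.hstack([cv2.resize(x,None,fx=2,fy=2,interpolation=cv2.INTER_CUBIC) for x in(a,b)])[:,:,::-1])
E
```

```text
time_s: 2.4
tcp_pos: [0.5932, -0.0539, 0.0859]
tool_rot: [0.001, 0.732, 0.681, 0.001]
ft_force: [-0.3, -0.1, 0.3]
opening: 0.0403
tcp [ 0.5932 -0.0539  0.0859] tx ty tz [ 0.109 -0.021  1.946] turn -0.23 f [-0.33 -0.12  0.26] open 0.0403 j6 -0.12 t 2.4
```

View pics/p1.png

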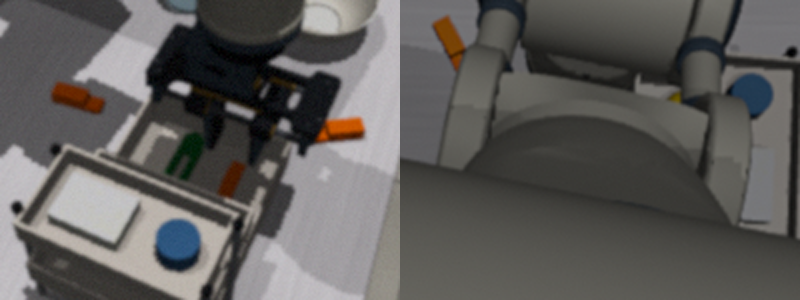

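```bash
python3 -m pendant '[{"tx":0.1,"ty":0,"tz":0.9,"turn":0,"gripper":0.44},{"tx":0.1,"ty":0,"tz":1.5,"turn":0,"gripper":0.44},{"tx":0.1,"ty":0,"tz":1.85,"turn":0,"gripper":0.44},{"tx":0.1,"ty":0,"tz":1.85,"turn":0,"gripper":0.44},{"tx":0.1,"ty":0,"tz":1.85,"turn":0,"gripper":0.44}]'
python3 c.py .593 -.0495 .008
```

```text
time_s: 3.0
tcp_pos: [0.5927, -0.0495, 0.0104]
tool_rot: [0.001, 0.732, 0.681, 0.0]
ft_force: [0.9, 1.1, -0.4]
opening: 0.0397
tcp [ 0.5927 -0.0495  0.0104] tx ty tz [0.    0.006 0.059] turn -0.22 f [ 0.88  1.06 -0.43] open 0.0397 j6 -0.11 t 3.0
```

```bash
python3 -m pendant '[{"tx":0,"ty":0,"tz":0.05,"turn":0,"gripper":0.1},{"tx":0,"ty":0,"tz":0.05,"turn":0,"gripper":0.05},{"tx":0,"ty":0,"tz":0.05,"turn":0,"gripper":0.05},{"tx":0,"ty":0,"tz":0.05,"turn":0,"gripper":0.05},{"tx":0,"ty":0,"tz":0.05,"turn":0,"gripper":0.05}]' 15
python3 c.py .593 -.0495 .2
```

```text
time_s: 3.5
tcp_pos: [0.5923, -0.0494, 0.0076]
tool_rot: [0.0, 0.732, 0.681, 0.0]
ft_force: [-0.9, 0.7, 6.5]
opening: 0.0158
tcp [ 0.5923 -0.0494  0.0076] tx ty tz [-3.000e-03  2.200e-02 -4.809e+00] turn -0.21 f [-0.89  0.7   6.46] open 0.0158 j6 -0.11 t 3.5
```

```bash
python3 -m pendant '[{"tx":0,"ty":0,"tz":-1,"turn":0,"gripper":0.05},{"tx":0,"ty":0,"tz":-2,"turn":0,"gripper":0.05},{"tx":0,"ty":0,"tz":-3,"turn":0,"gripper":0.05},{"tx":0,"ty":0,"tz":-3.5,"turn":0,"gripper":0.05},{"tx":0,"ty":0,"tz":-3.5,"turn":0,"gripper":0.05},{"tx":1,"ty":0,"tz":-3.5,"turn":0,"gripper":0.05}]'
python3 c.py .616 .234 .15
```

```text
time_s: 4.1
tcp_pos: [0.5952, -0.0122, 0.1474]
tool_rot: [0.001, 0.733, 0.68, 0.0]
ft_force: [0.9, 1.2, -0.7]
opening: 0.0157
tcp [ 0.5952 -0.0122  0.1474] tx ty tz [ 6.176  0.054 -0.072] turn -0.42 f [ 0.92  1.16 -0.66] open 0.0157 j6 -0.04 t 4.1
```

```bash
python3 -m pendant '[{"tx":1,"ty":0,"tz":0,"turn":0,"gripper":0.05},{"tx":2,"ty":0,"tz":0,"turn":0,"gripper":0.05},{"tx":3,"ty":0,"tz":0,"turn":0,"gripper":0.05},{"tx":4,"ty":0,"tz":0,"turn":0,"gripper":0.05},{"tx":5,"ty":0,"tz":0,"turn":0,"gripper":0.05},{"tx":6.15,"ty":0.05,"tz":0,"turn":0,"gripper":0.05},{"tx":6.15,"ty":0.05,"tz":0,"turn":0,"gripper":0.05},{"tx":6.15,"ty":0.05,"tz":0,"turn":0,"gripper":0.05}]'
python3 c.py .616 .234 .05
python3 - <<'E'
from h import *
a=bot.snapshot("side")[80:230,300:500]
cv2.imwrite("pics/p2.png",cv2.resize(a,None,fx=3,fy=3,interpolation=cv2.INTER_CUBIC)[:,:,::-1])
E
```

```text
time_s: 4.9
tcp_pos: [0.6138, 0.2365, 0.1459]
tool_rot: [-0.0, 0.731, 0.682, -0.001]
ft_force: [-0.1, 0.2, -0.0]
opening: 0.016
tcp [0.6138 0.2365 0.1459] tx ty tz [-0.058  0.063  2.397] turn -0.1 f [-0.11  0.17 -0.04] open 0.016 j6 0.35 t 4.9
```

View pics/p2.png

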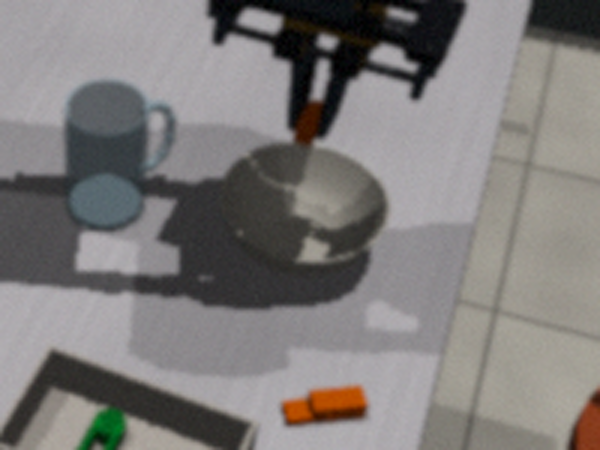

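```bash
python3 -m pendant '[{"tx":0,"ty":0.05,"tz":1,"turn":0,"gripper":0.05},{"tx":0,"ty":0.05,"tz":1.8,"turn":0,"gripper":0.05},{"tx":0,"ty":0.05,"tz":2.3,"turn":0,"gripper":0.05},{"tx":0,"ty":0.05,"tz":2.3,"turn":0,"gripper":0.05},{"tx":0,"ty":0.05,"tz":2.3,"turn":0,"gripper":0.35},{"tx":0,"ty":0.05,"tz":2.3,"turn":0,"gripper":0.35},{"tx":0,"ty":0.05,"tz":2.3,"turn":0,"gripper":0.35}]'
python3 -c "
from h import *
print(ray('side',(401.7,146.7),.06))"
python3 -m pendant '[{"tx":0,"ty":0,"tz":-1,"turn":0,"gripper":0.35},{"tx":0,"ty":0,"tz":-2,"turn":0,"gripper":0.35},{"tx":0,"ty":0,"tz":-3,"turn":0,"gripper":0.6},{"tx":-1,"ty":0,"tz":-3.3,"turn":0,"gripper":0.6},{"tx":-2,"ty":0,"tz":-3.3,"turn":0,"gripper":0.6},{"tx":-3,"ty":0,"tz":-3.3,"turn":0,"gripper":0.6},{"tx":-4,"ty":0,"tz":-3.3,"turn":0,"gripper":0.6}]'
python3 - <<'E'
from h import *
a=bot.snapshot("side")[90:250,260:460]; b=bot.snapshot("top")[80:240,150:350]
cv2.imwrite("pics/p3.png",np.hstack([cv2.resize(x,None,fx=2,fy=2,interpolation=cv2.INTER_CUBIC) for x in(a,b)])[:,:,::-1])
E
python3 c.py .5334 -.0417 .15
```

```text
time_s: 5.65
tcp_pos: [0.6173, 0.2356, 0.0566]
tool_rot: [0.0, 0.732, 0.681, 0.001]
ft_force: [-0.1, 0.0, -0.8]
opening: 0.0316
[0.6224075  0.23307881 0.06      ]
time_s: 6.35
tcp_pos: [0.605, 0.0747, 0.1884]
tool_rot: [0.001, 0.732, 0.681, 0.001]
ft_force: [-0.1, 0.4, 0.1]
opening: 0.0543
tcp [0.6049 0.0719 0.1883] tx ty tz [-2.966 -1.572  0.958] turn -0.41 f [-0.1   0.53  1.16] open 0.0547 j6 0.1 t 6.45
```

View pics/p3.png

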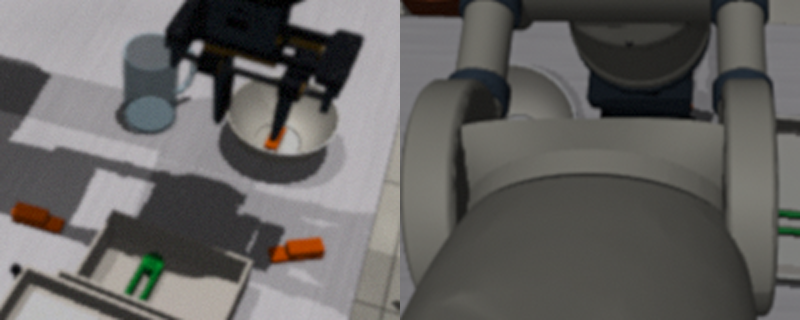

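The clip is now in the bowl, at (275,138) in the side crop. Next is the tongs' handle end.

```bash
python3 -m pendant '[{"tx":-1,"ty":-0.6,"tz":0,"turn":0,"gripper":0.6},{"tx":-2,"ty":-1.2,"tz":0.3,"turn":0,"gripper":0.6},{"tx":-2.55,"ty":-1.6,"tz":0.9,"turn":0,"gripper":0.6},{"tx":-2.55,"ty":-1.6,"tz":1.9,"turn":0,"gripper":0.6},{"tx":-2.55,"ty":-1.6,"tz":2.9,"turn":0,"gripper":0.6},{"tx":-2.55,"ty":-1.6,"tz":2.9,"turn":0,"gripper":0.6},{"tx":-2.55,"ty":-1.6,"tz":2.9,"turn":0,"gripper":0.6}]'
python3 c.py .5337 -.0253 .009
```

```text
time_s: 7.15
tcp_pos: [0.5342, -0.0208, 0.072]
tool_rot: [-0.0, 0.732, 0.681, -0.0]
ft_force: [0.1, -0.6, 0.8]
opening: 0.0548
tcp [ 0.5342 -0.0208  0.072 ] tx ty tz [-0.114 -0.003  1.576] turn -0.19 f [ 0.06 -0.6   0.82] open 0.0548 j6 -0.08 t 7.15
```

```bash
python3 -m pendant '[{"tx":-0.11,"ty":0,"tz":0.6,"turn":0,"gripper":0.6},{"tx":-0.11,"ty":0,"tz":1.2,"turn":0,"gripper":0.6},{"tx":-0.11,"ty":0,"tz":1.5,"turn":0,"gripper":0.6},{"tx":-0.11,"ty":0,"tz":1.5,"turn":0,"gripper":0.6},{"tx":-0.11,"ty":0,"tz":1.5,"turn":0,"gripper":0.6}]'
python3 c.py .5337 -.0253 .01
python3 - <<'E'
from h import *
a=bot.snapshot("side")[150:280,260:440]
cv2.imwrite("pics/p4.png",cv2.resize(a,None,fx=4,fy=4,interpolation=cv2.INTER_CUBIC)[:,:,::-1])
E
```

```text
time_s: 7.65
tcp_pos: [0.5344, -0.0254, 0.0125]
tool_rot: [0.001, 0.732, 0.681, 0.0]
ft_force: [0.2, -0.1, 0.4]
opening: 0.0546
tcp [ 0.5344 -0.0254  0.0125] tx ty tz [ 0.    -0.019  0.062] turn -0.2 f [ 0.15 -0.07  0.37] open 0.0546 j6 -0.09 t 7.65
```

View pics/p4.png

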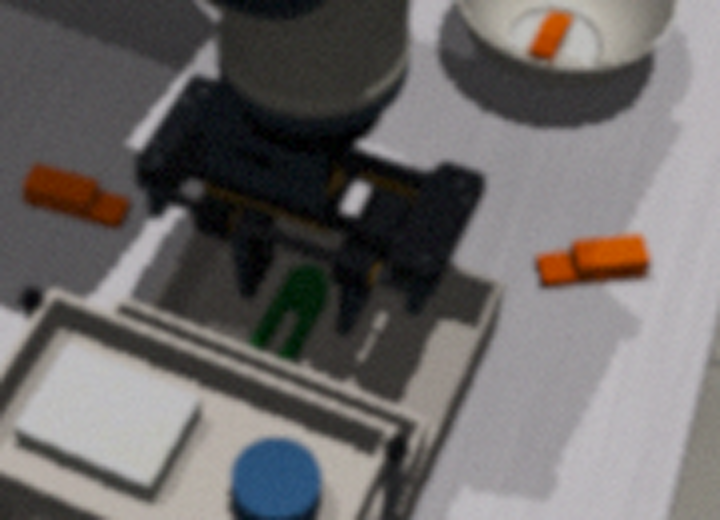

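```bash
python3 -m pendant '[{"tx":0,"ty":0,"tz":0.06,"turn":0,"gripper":0.3},{"tx":0,"ty":0,"tz":0.06,"turn":0,"gripper":0.2},{"tx":0,"ty":0,"tz":0.06,"turn":0,"gripper":0.2},{"tx":0,"ty":0,"tz":0.06,"turn":0,"gripper":0.2},{"tx":0,"ty":0,"tz":0.06,"turn":0,"gripper":0.2}]' 4
python3 -m pendant '[{"tx":0,"ty":0,"tz":-0.1,"turn":0,"gripper":0.2},{"tx":0,"ty":0,"tz":-0.2,"turn":0,"gripper":0.2},{"tx":0,"ty":0,"tz":-0.3,"turn":0,"gripper":0.2},{"tx":0,"ty":0,"tz":-0.4,"turn":0,"gripper":0.2},{"tx":0,"ty":0,"tz":-0.5,"turn":0,"gripper":0.2},{"tx":0,"ty":0,"tz":-0.6,"turn":0,"gripper":0.2},{"tx":0,"ty":0,"tz":-0.6,"turn":0,"gripper":0.2},{"tx":0,"ty":0,"tz":-0.6,"turn":0,"gripper":0.2}]'
python3 - <<'E'
from h import *
a=bot.snapshot("side")[150:280,260:440]
cv2.imwrite("pics/p5.png",cv2.resize(a,None,fx=4,fy=4,interpolation=cv2.INTER_CUBIC)[:,:,::-1])
print(bot.get_state()["wrist_torque"],bot.get_state()["ft_force"])
E
```

```text
time_s: 8.2
tcp_pos: [0.5336, -0.0255, 0.0089]
tool_rot: [0.0, 0.732, 0.681, 0.0]
ft_force: [-0.2, 0.2, 2.6]
opening: 0.0261
time_s: 9.0
tcp_pos: [0.5336, -0.0254, 0.0328]
tool_rot: [0.0, 0.732, 0.681, 0.0]
ft_force: [-0.1, 0.2, -0.9]
opening: 0.0262
[ 0.00798312 -0.16354246  0.01840033] [-0.25402373  0.71431421 -0.87559606]
```

View pics/p5.png

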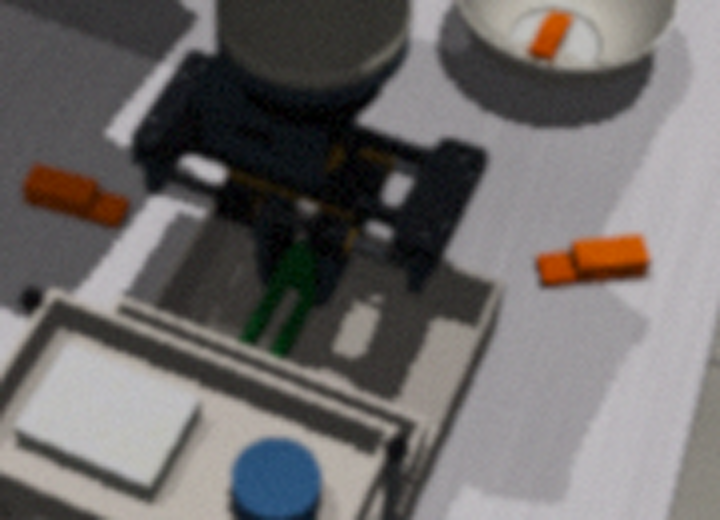

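The handle end has risen from about row 265 to row 240 in the crop. I'll measure the tilt by casting rays from the tongs' visible edge onto its vertical plane.

```bash
cat > tilt.py <<'E'
from h import *
im=bot.snapshot("side")
O=np.array([.5482,-.1255]);ax=np.array([.9977,-.0675]);ay=np.array([.0675,.9977])
def onplane(px,xr,n="side"):
    T=bot.camera_info(n)["world_to_cam"];o=-T[:3,:3].T@T[:3,3];p=ray(n,px,0.);d=p-o
    f=lambda q:(q[:2]-O)@ax
    t=(xr-f(o))/(f(p)-f(o));q=o+t*d;return (q[:2]-O)@ay,q[2],
def run(im):
    h=cv2.cvtColor(im,cv2.COLOR_RGB2HSV);m=cv2.inRange(h,np.array((50,100,25)),np.array((85,255,255)))
    m[:,:290]=0;m[:,390:]=0;m[:195]=0 if False else m[:195]
    n,l,s,c=cv2.connectedComponentsWithStats(m);k=1+np.argmax(s[1:,4]);m=l==k
    rows=np.where(m.any(1))[0];print("rows",rows.min(),rows.max())
    for nm,xr,f in(("L",-.034,np.min),("R",-.008,np.max)):
        Q=np.array([onplane((f(np.where(m[r])[0]),r),xr) for r in rows])*1000
        print(nm,[tuple(q.round().astype(int)) for q in Q[::3]])
import sys
run(cv2.imread("pics/side0.png")[:,:,::-1]); run(im)
E
python3 tilt.py
```

```text
rows 216 239
L [(np.int64(130), np.int64(-6)), (np.int64(106), np.int64(13)), (np.int64(94), np.int64(16)), (np.int64(88), np.int64(11)), (np.int64(77), np.int64(14)), (np.int64(66), np.int64(16)), (np.int64(60), np.int64(11)), (np.int64(102), np.int64(-61))]
R [(np.int64(85), np.int64(68)), (np.int64(92), np.int64(47)), (np.int64(100), np.int64(25)), (np.int64(94), np.int64(20)), (np.int64(82), np.int64(23)), (np.int64(76), np.int64(18)), (np.int64(65), np.int64(21)), (np.int64(53), np.int64(25))]
rows 211 238
L [(np.int64(111), np.int64(40)), (np.int64(105), np.int64(35)), (np.int64(94), np.int64(37)), (np.int64(88), np.int64(32)), (np.int64(77), np.int64(35)), (np.int64(66), np.int64(37)), (np.int64(55), np.int64(40)), (np.int64(44), np.int64(42)), (np.int64(89), np.int64(-34)), (np.int64(89), np.int64(-48))]
R [(np.int64(61), np.int64(117)), (np.int64(73), np.int64(91)), (np.int64(73), np.int64(79)), (np.int64(74), np.int64(66)), (np.int64(75), np.int64(54)), (np.int64(82), np.int64(32)), (np.int64(64), np.int64(44)), (np.int64(59), np.int64(39)), (np.int64(47), np.int64(42)), (np.int64(36), np.int64(45))]
```

The lift was level: z is about 36-45 along the whole length, so the tongs did not pivot at 4 N. I'll try the lightest grip first.

```bash
python3 -m pendant '[{"tx":0,"ty":0,"tz":0,"turn":0,"gripper":0.2},{"tx":0,"ty":0,"tz":-0.15,"turn":0,"gripper":0.2},{"tx":0,"ty":0,"tz":0,"turn":0,"gripper":0.2},{"tx":0,"ty":0,"tz":-0.15,"turn":0,"gripper":0.2},{"tx":0,"ty":0,"tz":0,"turn":0,"gripper":0.2}]' 3
python3 tilt.py | tail -3
```

```text
time_s: 9.6
tcp_pos: [0.5342, -0.0255, 0.0335]
tool_rot: [0.001, 0.732, 0.681, 0.0]
ft_force: [0.2, 1.0, 0.4]
opening: 0.0259
rows 210 238
L [(np.int64(117), np.int64(37)), (np.int64(105), np.int64(39)), (np.int64(94), np.int64(41)), (np.int64(88), np.int64(36)), (np.int64(77), np.int64(39)), (np.int64(71), np.int64(34)), (np.int64(66), np.int64(29)), (np.int64(55), np.int64(31)), (np.int64(49), np.int64(26)), (np.int64(89), np.int64(-43))]
R [(np.int64(61), np.int64(121)), (np.int64(73), np.int64(95)), (np.int64(73), np.int64(83)), (np.int64(80), np.int64(63)), (np.int64(74), np.int64(58)), (np.int64(81), np.int64(37)), (np.int64(70), np.int64(40)), (np.int64(64), np.int64(35)), (np.int64(53), np.int64(38)), (np.int64(48), np.int64(33))]
```

It pivots at 3 N. I'll keep lifting slowly.

```bash
python3 -m pendant '[{"tx":0,"ty":0,"tz":-0.08,"turn":0,"gripper":0.2},{"tx":0,"ty":0,"tz":-0.16,"turn":0,"gripper":0.2},{"tx":0,"ty":0,"tz":-0.24,"turn":0,"gripper":0.2},{"tx":0,"ty":0,"tz":-0.32,"turn":0,"gripper":0.2},{"tx":0,"ty":0,"tz":-0.4,"turn":0,"gripper":0.2},{"tx":0,"ty":0,"tz":-0.48,"turn":0,"gripper":0.2},{"tx":0,"ty":0,"tz":-0.56,"turn":0,"gripper":0.2},{"tx":0,"ty":0,"tz":-0.56,"turn":0,"gripper":0.2}]' 3
python3 tilt.py | tail -3
python3 -c "
from h import *
a=bot.snapshot('side')[150:280,260:440]
cv2.imwrite('pics/p6.png',cv2.resize(a,None,fx=4,fy=4,interpolation=cv2.INTER_CUBIC)[:,:,::-1])"
```

```text
time_s: 10.45
tcp_pos: [0.5338, -0.0255, 0.0556]
tool_rot: [0.0, 0.732, 0.681, 0.0]
ft_force: [0.1, -0.5, -0.4]
opening: 0.0258
rows 204 238
L [(np.int64(116), np.int64(61)), (np.int64(104), np.int64(64)), (np.int64(99), np.int64(59)), (np.int64(88), np.int64(61)), (np.int64(77), np.int64(63)), (np.int64(71), np.int64(58)), (np.int64(66), np.int64(53)), (np.int64(60), np.int64(48)), (np.int64(50), np.int64(51)), (np.int64(39), np.int64(53)), (np.int64(39), np.int64(41)), (np.int64(83), np.int64(-35))]
R [(np.int64(54), np.int64(150)), (np.int64(71), np.int64(119)), (np.int64(72), np.int64(107)), (np.int64(73), np.int64(95)), (np.int64(73), np.int64(83)), (np.int64(68), np.int64(78)), (np.int64(74), np.int64(58)), (np.int64(63), np.int64(61)), (np.int64(58), np.int64(56)), (np.int64(53), np.int64(51)), (np.int64(42), np.int64(54)), (np.int64(36), np.int64(49))]
```

View pics/p6.png

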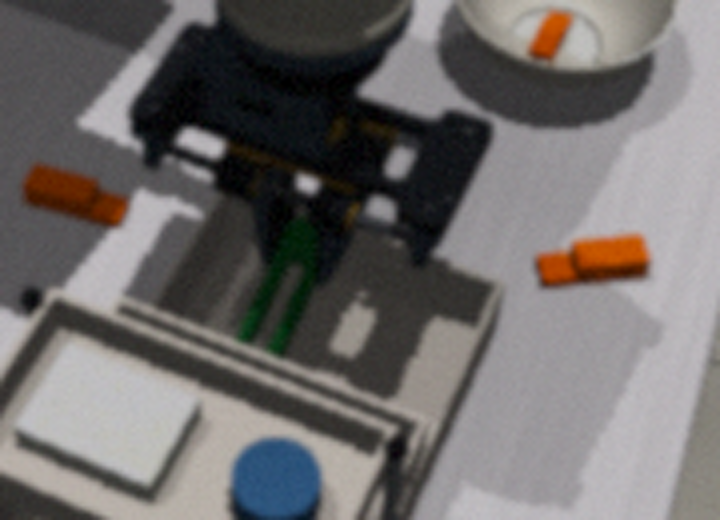

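The tongs are tilting with the head staying down. The slope is about 0.22, so the top edge extrapolates to z of about 40 under the tray edge at 66. I'll lift further.

```bash
python3 -m pendant '[{"tx":0,"ty":0,"tz":-0.08,"turn":0,"gripper":0.2},{"tx":0,"ty":0,"tz":-0.16,"turn":0,"gripper":0.2},{"tx":0,"ty":0,"tz":-0.24,"turn":0,"gripper":0.2},{"tx":0,"ty":0,"tz":-0.32,"turn":0,"gripper":0.2},{"tx":0,"ty":0,"tz":-0.4,"turn":0,"gripper":0.2},{"tx":0,"ty":0,"tz":-0.48,"turn":0,"gripper":0.2},{"tx":0,"ty":0,"tz":-0.58,"turn":0,"gripper":0.2},{"tx":0,"ty":0,"tz":-0.58,"turn":0,"gripper":0.2}]' 3
python3 tilt.py | tail -3; python3 c.py .5337 -.0253 .08
```

```text
time_s: 11.35
tcp_pos: [0.5338, -0.0255, 0.0789]
tool_rot: [0.0, 0.732, 0.681, 0.0]
ft_force: [0.3, 0.0, 0.1]
opening: 0.0262
rows 199 237
L [(np.int64(109), np.int64(88)), (np.int64(98), np.int64(90)), (np.int64(93), np.int64(85)), (np.int64(87), np.int64(80)), (np.int64(82), np.int64(76)), (np.int64(77), np.int64(71)), (np.int64(71), np.int64(66)), (np.int64(61), np.int64(68)), (np.int64(55), np.int64(63)), (np.int64(45), np.int64(66)), (np.int64(39), np.int64(61)), (np.int64(34), np.int64(56)), (np.int64(71), np.int64(-9))]
R [(np.int64(70), np.int64(149)), (np.int64(76), np.int64(131)), (np.int64(77), np.int64(119)), (np.int64(77), np.int64(108)), (np.int64(72), np.int64(103)), (np.int64(73), np.int64(91)), (np.int64(73), np.int64(79)), (np.int64(68), np.int64(74)), (np.int64(57), np.int64(77)), (np.int64(52), np.int64(72)), (np.int64(47), np.int64(67)), (np.int64(41), np.int64(63)), (np.int64(31), np.int64(66))]
tcp [ 0.5338 -0.0255  0.0786] tx ty tz [ 0.004 -0.002 -0.034] turn -0.21 f [ 0.31 -0.25  1.22] open 0.0262 j6 -0.09 t 11.4
```

The slope is now about 0.4. The top edge sits around z 50 at the tray edge, below 66, and the handle underside is around 74 near the rim, above 54. I'll firm the grip and draw the tongs out along their own axis.

```bash
python3 -m pendant '[{"tx":0,"ty":0,"tz":0,"turn":0,"gripper":0.2},{"tx":0,"ty":0,"tz":0,"turn":0,"gripper":0.2},{"tx":0,"ty":0,"tz":-0.1,"turn":0,"gripper":0.2},{"tx":0.2,"ty":0,"tz":-0.2,"turn":0,"gripper":0.2},{"tx":0.4,"ty":0,"tz":-0.28,"turn":0,"gripper":0.2},{"tx":0.6,"ty":0,"tz":-0.36,"turn":0,"gripper":0.2},{"tx":0.8,"ty":0,"tz":-0.44,"turn":0,"gripper":0.2},{"tx":1,"ty":0,"tz":-0.52,"turn":0,"gripper":0.2}]' 25
python3 tilt.py | tail -3
python3 -c "
from h import *
a=bot.snapshot('side')[140:270,260:440]
cv2.imwrite('pics/p7.png',cv2.resize(a,None,fx=4,fy=4,interpolation=cv2.INTER_CUBIC)[:,:,::-1])"
```

```text
time_s: 12.2
tcp_pos: [0.5364, 0.0154, 0.0994]
tool_rot: [0.0, 0.732, 0.681, 0.0]
ft_force: [1.3, -0.3, -1.0]
opening: 0.0259
rows 180 237
L [(np.int64(147), np.int64(114)), (np.int64(142), np.int64(109)), (np.int64(137), np.int64(104)), (np.int64(131), np.int64(100)), (np.int64(120), np.int64(101)), (np.int64(115), np.int64(97)), (np.int64(109), np.int64(92)), (np.int64(98), np.int64(94)), (np.int64(93), np.int64(89)), (np.int64(87), np.int64(84)), (np.int64(82), np.int64(80)), (np.int64(71), np.int64(82)), (np.int64(66), np.int64(77)), (np.int64(56), np.int64(79)), (np.int64(50), np.int64(74)), (np.int64(45), np.int64(69)), (np.int64(35), np.int64(71)), (np.int64(29), np.int64(67)), (np.int64(29), np.int64(55)), (np.int64(71), np.int64(-18))]
R [(np.int64(117), np.int64(160)), (np.int64(118), np.int64(149)), (np.int64(119), np.int64(137)), (np.int64(114), np.int64(133)), (np.int64(115), np.int64(121)), (np.int64(116), np.int64(109)), (np.int64(117), np.int64(97)), (np.int64(105), np.int64(100)), (np.int64(100), np.int64(95)), (np.int64(95), np.int64(90)), (np.int64(90), np.int64(85)), (np.int64(84), np.int64(80)), (np.int64(73), np.int64(83)), (np.int64(68), np.int64(78)), (np.int64(63), np.int64(74)), (np.int64(57), np.int64(69)), (np.int64(47), np.int64(72)), (np.int64(41), np.int64(67)), (np.int64(31), np.int64(70)), (np.int64(25), np.int64(65))]
```

View pics/p7.png

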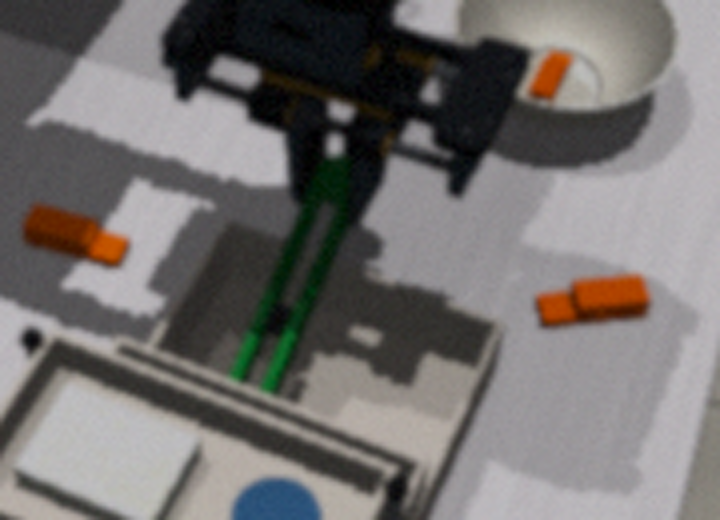

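The tongs are coming out cleanly, at slope about 0.37 and z about 55 at the tray edge, with no contact force. I'll keep drawing.

```bash
python3 -m pendant '[{"tx":0.25,"ty":0,"tz":-0.05,"turn":0,"gripper":0.2},{"tx":0.5,"ty":0,"tz":-0.12,"turn":0,"gripper":0.2},{"tx":0.75,"ty":0,"tz":-0.2,"turn":0,"gripper":0.2},{"tx":1,"ty":0,"tz":-0.28,"turn":0,"gripper":0.2},{"tx":1.25,"ty":0,"tz":-0.36,"turn":0,"gripper":0.2},{"tx":1.5,"ty":0,"tz":-0.44,"turn":0,"gripper":0.2},{"tx":1.75,"ty":0,"tz":-0.55,"turn":0,"gripper":0.2},{"tx":2,"ty":0,"tz":-0.65,"turn":0,"gripper":0.2}]'
python3 -m pendant '[{"tx":0.2,"ty":0,"tz":-0.2,"turn":0,"gripper":0.2},{"tx":0.4,"ty":0,"tz":-0.5,"turn":0,"gripper":0.2},{"tx":0.7,"ty":0,"tz":-0.9,"turn":0,"gripper":0.2},{"tx":1,"ty":0,"tz":-1.3,"turn":0,"gripper":0.2},{"tx":1.4,"ty":0,"tz":-1.8,"turn":0,"gripper":0.2},{"tx":1.8,"ty":0,"tz":-2.3,"turn":0,"gripper":0.2},{"tx":2.2,"ty":0,"tz":-2.6,"turn":0,"gripper":0.2},{"tx":2.6,"ty":0,"tz":-2.8,"turn":0,"gripper":0.2}]'
python3 -m pendant '[{"tx":0.4,"ty":0,"tz":-0.1,"turn":0,"gripper":0.2},{"tx":0.7,"ty":0,"tz":-0.1,"turn":0,"gripper":0.2},{"tx":0.9,"ty":0,"tz":-0.1,"turn":0,"gripper":0.2},{"tx":1,"ty":0,"tz":-0.1,"turn":0,"gripper":0.2},{"tx":1,"ty":0,"tz":-0.1,"turn":0,"gripper":0.2},{"tx":1,"ty":0,"tz":-0.1,"turn":0,"gripper":0.2},{"tx":1,"ty":0,"tz":-0.1,"turn":0,"gripper":0.2}]'
python3 - <<'E'
from h import *
a=bot.snapshot("side");b=bot.snapshot("top");cv2.imwrite("pics/s8.png",a[:,:,::-1]);cv2.imwrite("pics/t8.png",b[:,:,::-1])
cv2.imwrite("pics/p8.png",np.vstack([cv2.resize(a[40:240,180:500],(800,500)),])[:,:,::-1])
E
```

```text
time_s: 13.1
tcp_pos: [0.5422, 0.0951, 0.1256]
tool_rot: [0.0, 0.732, 0.681, 0.0]
ft_force: [0.5, 0.0, -0.7]
opening: 0.0255
time_s: 13.9
tcp_pos: [0.5499, 0.199, 0.2387]
tool_rot: [0.0, 0.732, 0.681, 0.001]
ft_force: [-0.2, -0.0, -0.7]
opening: 0.0254
time_s: 14.6
tcp_pos: [0.5525, 0.2373, 0.241]
tool_rot: [-0.0, 0.732, 0.681, -0.0]
ft_force: [0.3, -0.1, 0.7]
opening: 0.0255
```

View pics/p8.png

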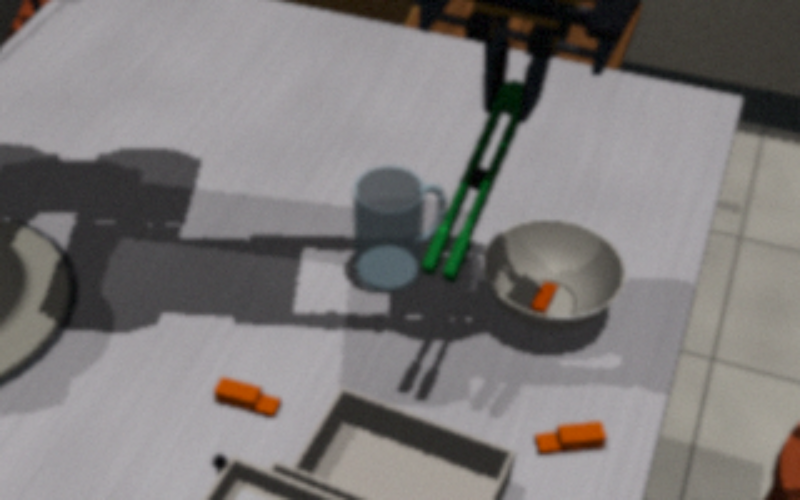

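The tongs hang tilted in the gripper, with the head at about (356,149) in the full picture. The clip lies in the bowl. I'll check the head's position and whether the bystanders moved.

Run:
```python
from h import *
import runpy,io,contextlib
with contextlib.redirect_stdout(io.StringIO()): g=runpy.run_path("tilt.py")
for px in((351,147.5),(360,150.5)): print("head y,z",[np.round(g["onplane"](px,x),3) for x in(-.034,-.021,-.008)])
a=cv2.imread("pics/side0.png").astype(int);b=cv2.imread("pics/s8.png").astype(int)
ga,gb=[cv2.Canny(x.astype(np.uint8),60,150) for x in(a,b)]
for nm,(x0,y0,x1,y1) in dict(bowl=(372,128,432,182),pitcher=(316,104,360,158),lid=(168,240,238,298),rack=(245,195,390,325)).items():
    P=cv2.cvtColor(a[y0:y1,x0:x1].astype(np.uint8),cv2.COLOR_BGR2GRAY).astype(np.float32);Q=cv2.cvtColor(b[y0:y1,x0:x1].astype(np.uint8),cv2.COLOR_BGR2GRAY).astype(np.float32)
    print(nm,cv2.phaseCorrelate(cv2.Laplacian(P,5),cv2.Laplacian(Q,5)))
s=bot.get_state();print(s["opening"],s["ft_force"])
```

```text
head y,z [array([0.206, 0.165]), array([0.17 , 0.203]), array([0.134, 0.241])]
head y,z [array([0.273, 0.093]), array([0.233, 0.135]), array([0.193, 0.178])]
bowl ((0.05962746633274563, 0.32629001774962063), 0.5973591139287124)
pitcher ((0.6293982953830835, 0.016142368586375966), 0.7461831889525362)
lid ((0.5395459244773733, 0.24380283418745208), 0.7684219709149114)
rack ((-0.017777594099683824, 0.5445417509188246), 0.7789950323222596)
0.02579418556535379 [ 0.59576589 -0.08469713 -0.52481275]
```

```bash
python3 -c "
from cell import bot
print(bot.close_job())"
```

```text
the job is handed in; nothing more can be done
None
```

I emptied the bottom tray and handed the job in at about 15 s of the 58 s. The snapped clip is in the white bowl, and the gripper is still holding the tongs.

- **Clip:** I took the smallest of the three orange clips, the one in the tray. The last picture shows it lying in the bowl.
- **Tongs:** At 4 N they came up level instead of tilting, so I dropped the grip to 3 N. They then pivoted about the handle to a slope of about 0.4. I firmed the grip to 25 N and drew them out roughly along their own axis. Apart from about 6.5 N as the jaws closed on the clip, force readings stayed under about 3 N.
- **Final position:** The head is about 19–21 cm along the stand's y, where the tray ends at 12.9 cm. It is about 16–18 cm above the table. The gripper opening is 25.8 mm against the 26 mm handle.
- **Bystanders:** Comparing the first and last side pictures, the bowl, pitcher and lid shifted less than 0.7 pixel. The fixed stand shifted about as much, so I take that as noise.

No check failed. The head position comes from one view by casting rays onto an assumed plane, so it is good to roughly 1–2 cm, but it agrees with the arm's own position reading.

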